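Reset the tripped breaker of the bench power box

ROBOT

A 6-joint arm with a two-finger parallel gripper is mounted at the origin on the work surface. World frame = base frame: x ahead of the robot, y to its left, z up, the work surface at z = 0. Lengths are in mm, angles in rad, forces in N, time in s.
With the tool pointing down it reaches from about 300 to 775 mm from the base axis. Payload 14.6 kg.
Tool frame: the origin (TCP) lies on the centre line of the jaws, within the pads' length; the fingertips stand 8 mm ahead of it and the grasp point (between the pads) lies 11 mm behind it; z points along the fingers, y is the direction in which the jaws open and shut (so a half turn about z gives the same grasp; the last joint's range is limited). The gripper opens to 94 mm and grips with 3 to 60 N. Pads are 16 mm wide; open, the fingers measure 119 mm over their backs; the gripper's body (75 mm by 177 mm) begins 78 mm behind the grasp point.
Start: joints at [-1.268, 0.3, 1.521, -0, 1.321, -0.067], TCP at [198.778, -512.812, 182.746] pointing down, gripper open.
Joint ranges: [-3.03, 3.03], [-0.79, 2.21], [0.23, 2.52], [-1.04, 4.18], [0, 3.07], [-2.55, 2.55]. Speed limits (rad/s): [2.22, 2.22, 2.57, 3.14, 3.14, 3.14].

INTERFACE

Orientations are given as [roll, pitch, yaw] about the fixed x, y, z axes, in that order (R = Rz(yaw) Ry(pitch) Rx(roll)).
In Python, from cell import read_state, cams, manip gives the robot as it stands.
- The arm moves only by the shell command python3 -m handwheel 'ROWS' [OPENING] [FORCE]. ROWS is JSON, a list of rows, each a list of 4 numbers: the shift along the tool's x, y, z in m, then the turn about the tool's z in degrees. In form: [[dx, dy, dz, turn], ...]. A call has 1 to 5 rows; each row is the pose to reach, as a shift and turn from the pose measured when the call began, along the tool's axes at that moment; what a row does not reach only later rows make up. A row lasts 1/8 s, in which the tool goes at most 62.5 mm and 10.7 degrees, less where a joint would pass 70% of its speed; a pose out of reach is approached as far as the arm can. A call with a gripper value outside its range is refused whole. OPENING is the closure, from 0 (fully open) to 1 (shut), set as the call begins (- or left out, the last holds). The fingers move at their own pace and stop on an object; FORCE is the grip in N (left out, the last holds). Time passes only in rows, so rows that repeat a pose let the fingers close. It gives the time, the measured TCP pose, the force and the opening at its end, in the units of the state.
- read_state(): the state, without advancing time (a new reading comes with each control period).
- cams.camera(name): name is "scene" or "side" or "wrist"; returns the picture (420x560x3 uint8, red, green, blue); there is no depth.
- cams.get_calibration(name): a dict with "vertical_fov" (degrees; the focal length in pixels is half the picture's height over the tangent of half this angle, whatever the lens; pixels are square), "cx", "cy" (the principal point, pixels), "dist_coeffs" ([k1, k2, p1, p2, k3] as OpenCV has them; the pictures are not rectified), "R" (3x3) and "t" (3): a world point X has camera coordinates R X + t. Camera axes: x right, y down, z forward; pixel columns grow to the right and rows downward; lengths in mm; the calibration is good to about 2 mm. A picture is of the moment at which its call begins: read the wrist's pose just before it. get_calibration takes no time and is no camera call; for the wrist camera it gives the pose at the moment of the call.
- manip.sign_off(): hands the job in, once; it reports no verdict.
The state is a dict: "clock": time; "joints": joint angles; "qd": joint speeds; "effort": joint torques, N m; "eef_pos": TCP position; "eef_rot": TCP orientation; "wrist_force": force on the tool from outside, world axes, zero at the start; "moment": the same for the moment, N m; "finger_gap": finger opening in mm.
Only numpy, scipy, OpenCV 4.12 (cv2) and the standard library are available. Lean on these libraries where they do the work, as an engineer would, in place of code of your own. Each camera call takes 0.05 s, during which the arm holds its last target. There are 200 camera calls.

TASK

One breaker of the black bench power box has tripped: at the bottom of its well the red reset button has popped up on its white collar. With the fingertips, rock the box's main switch to off (red end down), push the popped-up button fully home so that it stays in, and then rock the switch back on (green end down). Only press: do not touch the other two breakers, and leave the tools and other things where they are, neither lifted nor carried.

Things in the scene. Friction and masses are not known exactly. Their poses are not given: they have to be found in the camera images.
- power_box: Black moulded power box, 280 (x) by 420 (y) by 130 mm high, fixed to the bench; carrying handle on its +y end, blue-capped outlets on its far (+x) side. Origin at the centre of its underside, z up. On its lid, at x = +20 mm: a row of three breaker wells along y, centres 65 mm apart (y = -127, -62, +3 mm), and the main switch at y = +112 mm. Its place and turn vary.
- main_switch (a joint): Black rocker in a grey frame 5 mm high; 64 mm long (box x), 33 mm wide, pivot along box y, 7 mm above the lid. Two flat halves: the one that is down is level, 7 mm above the lid; the other rises outward at 0.34 rad. Red inlay, near (-x) half: off; green, far (+x): on. rad: +0.17 on (at start), -0.17 off. Stiff, stays where it is left; 20 mm from the pivot it takes 3 N and 7 mm.
- switch_off_pad (a point): Point on the top face of the rocker's red (off) half, 20 mm from the pivot; moves with the rocker. Press it down to switch off.
- switch_on_pad (a point): Point on the top face of the rocker's green (on) half, 20 mm from the pivot; moves with the rocker. Press it down to switch on.
- reset_a (a joint): Red reset button of the tripped breaker, 19 mm across, in the middle of its well, sliding straight down. Value in m: 0 popped up (top 11 mm below the well's mouth, a 24 mm white collar standing out of the floor around the red cap), 0.009 fully home (top 20 mm below the mouth, 3 mm above the well's floor, collar hidden). It takes about 4 N and stays where it is left.
- reset_a_top (a point): Centre of the top face of the tripped breaker's button; moves with it.
- well_a: The tripped breaker module, fixed in the box lid: a grey 64 mm square block with a round well, 45 mm wide and 23 mm deep, standing 2 mm proud of the lid. Origin at the centre of the block's underside, 98 mm above the bench and 34 mm below the well's mouth; z up, x and y along the box's x and y. Which of the three places it has in the row changes.
- well_b: A sound breaker module, fixed in the box lid: a grey 64 mm square block with a round well, 45 mm wide and 23 mm deep, standing 2 mm proud of the lid. Origin at the centre of the block's underside, 98 mm above the bench and 34 mm below the well's mouth; z up, x and y along the box's x and y. Its button is home. Leave it alone.
- reset_b (a joint): Button of sound breaker b, like reset_a, home (about 0.009) from the start.
- well_c: Another sound breaker module, fixed in the box lid: a grey 64 mm square block with a round well, 45 mm wide and 23 mm deep, standing 2 mm proud of the lid. Origin at the centre of the block's underside, 98 mm above the bench and 34 mm below the well's mouth; z up, x and y along the box's x and y. Its button is home. Leave it alone.
- reset_c (a joint): Button of sound breaker c, like reset_a, home (about 0.009) from the start.
- chisel_mid (a point): Bystander: narrow chisel, 240 mm long, 29 mm high, wooden handle and orange blade guard, lying along y on the near part of the box lid. Point at the ferrule, 13 mm above the lid.
- screwdriver_mid (a point): Bystander: yellow and black screwdriver, 180 mm long, 26 mm thick, lying along y on the far part of the box lid. Point in the handle, 13 mm above the lid.
- board_mid (a point): Bystander: wooden board, 250 by 140 by 22 mm, flat on the bench to the right. Point at its centre.
- wide_chisel_mid (a point): Bystander: wide chisel, 240 mm long, lying on the wooden board. Point at the ferrule, 13 mm above the board.
- glue_bottle: Bystander: white glue bottle, 64 mm wide, 190 mm high, standing on the bench to the left. Origin at the centre of its foot.
- screw_jar: Bystander: glass jar with a dark lid, 72 mm wide, 85 mm high, on the bench to the left. Origin at the centre of its foot.
- tape_measure: Bystander: yellow tape measure, 70 by 66 by 34 mm, on the bench to the right. Origin at the centre of its underside.

How it is judged:
By the outcome, as a careful person would: the job done as asked, in the order asked, and still so for the second after the job is handed in, with the robot touching nothing.
It also fails if it takes over 42 s, if anything falls off the work surface, if the arm or the gripper's body presses on something with over 40 N, if the wrist force passes 120 N, or if a joint passes its speed limit or range.

## Working session

There is one attempt and no reset: what is moved stays moved. The work goes in short steps, Python scripts to look and compute and a shell command to move; the robot and the scene stay as the last step left them, time stands still between calls to the robot, and variables do not carry over. Pictures are saved under pics/ and viewed, about 8 in all and at most 12, crops included, and the job is handed in when it is done.

```bash
mkdir -p pics
cat > h.py <<'E'
import numpy as np, cv2
from cell import read_state, cams, manip
def cal(n):
    c=cams.get_calibration(n); f=210/np.tan(np.radians(c["vertical_fov"])/2)
    K=np.array([[f,0,c["cx"]],[0,f,c["cy"]],[0,0,1.]])
    return K,np.array(c["dist_coeffs"],float),np.array(c["R"]),np.array(c["t"]).ravel()
def snap(n,f):
    C=cal(n); im=cams.camera(n); cv2.imwrite(f"pics/{f}.png",im[:,:,::-1]); np.savez(f"pics/{f}.npz",K=C[0],d=C[1],R=C[2],t=C[3]); return im,C
def load(f):
    z=np.load(f"pics/{f}.npz"); return cv2.imread(f"pics/{f}.png"),(z['K'],z['d'],z['R'],z['t'])
def ray(px,C):
    K,d,R,t=C; u=cv2.undistortPoints(np.array(px,float).reshape(-1,1,2),K,d).reshape(-1,2)
    return -R.T@t, np.c_[u,np.ones(len(u))]@R
def onplane(px,C,z):
    o,v=ray(px,C); return o+v*((z-o[2])/v[:,2])[:,None]
def proj(X,C):
    K,d,R,t=C; return cv2.projectPoints(np.array(X,float).reshape(-1,1,3),cv2.Rodrigues(R)[0],t,K,d)[0].reshape(-1,2)
E
python3 - <<'E'
from h import *
a,C=snap("scene","s0"); b,D=snap("side","d0")
print(-C[2].T@C[3],-D[2].T@D[3],read_state()["eef_rot"])
E
```

```text
[1605.37049728 -522.96154627 1192.89438734] [-158.20874569 1114.80668798 1258.56055549] [-3.14055974e+00 -7.03570522e-05  3.69793261e-01]
```

View pics/s0.png

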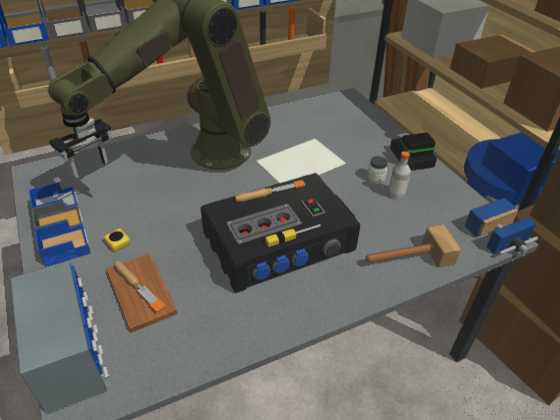

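View pics/d0.png

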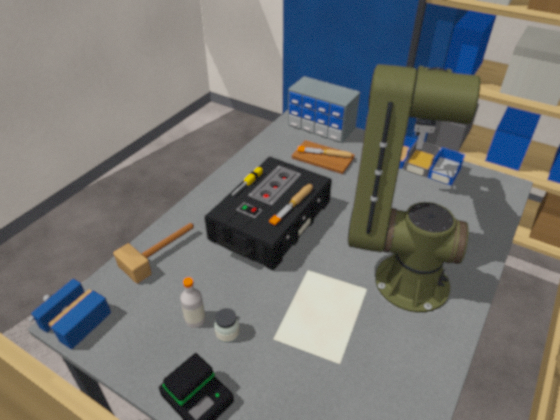

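The scene view shows the box at about (280,225), with wells at about (245,230), (264,223) and (283,218), and the switch at (313,206). The side view shows the same layout: wells at about (265,195), (275,185) and (285,175), and the switch at (249,210).

Run:
```python
from h import *
for f,(x0,y0,x1,y1) in {"s0":(215,185,340,250),"d0":(225,165,310,225)}.items():
    im,C=load(f); 
    hsv=cv2.cvtColor(im,cv2.COLOR_BGR2HSV); H,S,V=cv2.split(hsv)
    for nm,m,z in (("red",((H<8)|(H>172))&(S>110)&(V>60),114),("green",(H>45)&(H<85)&(S>80)&(V>40),137)):
        k=np.zeros(m.shape,np.uint8); k[y0:y1,x0:x1]=m[y0:y1,x0:x1]
        n,_,st,c=cv2.connectedComponentsWithStats(k)
        for i in range(1,n):
            if st[i,4]>4: print(f,nm,st[i,4],c[i].round(1),onplane(c[i],C,z).round(0)[0,:2],onplane(c[i],C,139).round(0)[0,:2])
    cr=cv2.resize(im[y0:y1,x0:x1],None,fx=5,fy=5,interpolation=cv2.INTER_CUBIC)
    cv2.imwrite(f"pics/{f}c.png",cr)
a=cv2.imread("pics/s0c.png");b=cv2.imread("pics/d0c.png")
c=np.zeros((a.shape[0]+0,625+0,3),np.uint8);cv2.imwrite("pics/c1.png",np.vstack([a[:,:625],np.pad(b,((0,0),(0,200),(0,0)))[:275,:625]]))
```

```text
s0 red 23 [310.4 200.7] [542. 122.] [567. 107.]
s0 red 25 [282.6 218.9] [584.  -1.] [607. -13.]
s0 red 16 [263.8 226. ] [589. -69.] [612. -80.]
s0 red 17 [244.6 232.1] [ 589. -134.] [ 612. -143.]
s0 green 19 [315.6 209.4] [609. 103.] [611. 102.]
d0 red 6 [283.5 177.3] [ 596. -145.] [ 579. -117.]
d0 red 9 [274.6 186.3] [596. -79.] [579. -53.]
d0 red 22 [265.6 195.3] [596. -16.] [579.   9.]
d0 red 30 [253.4 209.3] [591.  73.] [574.  96.]
d0 green 28 [244.3 207.1] [610. 102.] [608. 104.]
```

View pics/c1.png

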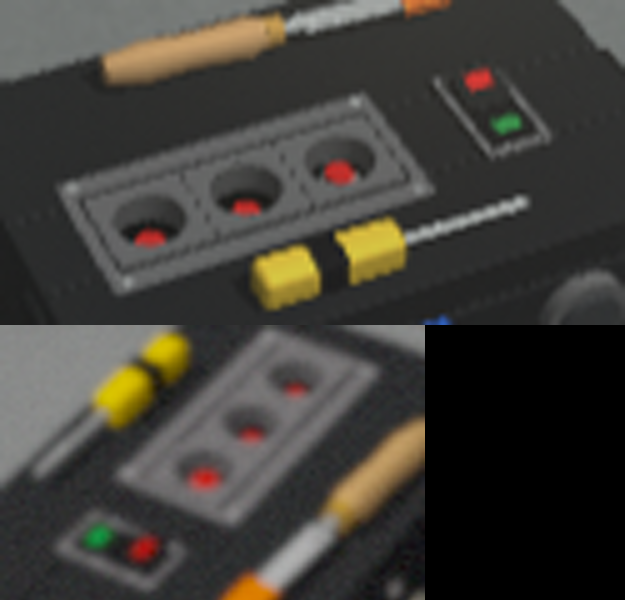

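```bash
cat >> h.py <<'E'
from scipy.spatial.transform import Rotation as Ro
def go(x,y,z,yaw=0.):
    "row to type for a TCP target, world mm"
    s=read_state(); R=Ro.from_euler("xyz",s["eef_rot"]).as_matrix()
    d=R.T@(np.array([x,y,z])-s["eef_pos"])/1000; print(d.round(4), round(np.degrees(s["eef_rot"][2]-yaw),2))
E
python3 -m handwheel '[[0,0,-0.06,0],[0.06,-0.04,-0.1,10],[0.11,-0.075,-0.15,21],[0.16,-0.11,-0.15,21],[0.21,-0.14,-0.15,21]]' 1 10
python3 -c "
from h import *
go(560,0,333)"
```

```text
clock: 0.72
eef_pos: [329.8, -324.9, 331.2]
eef_rot: [-3.142, -0.001, 0.002]
wrist_force: [0.5, -0.7, 0.5]
finger_gap: 47.6
[ 0.231  -0.3243 -0.0016] 0.14
```

```bash
python3 -m handwheel '[[0.035,-0.05,0,0],[0.07,-0.1,0,0],[0.105,-0.15,0,0],[0.14,-0.2,0,0],[0.165,-0.24,0,0]]'
python3 -m handwheel '[[0.03,-0.04,0,0],[0.06,-0.08,0,0],[0.065,-0.085,0,0],[0.065,-0.085,0,0]]'
python3 - <<'E'
from h import *
im,C=snap("wrist","w0"); print(-C[2].T@C[3]); print(read_state()["eef_pos"],read_state()["finger_gap"])
E
```

```text
clock: 1.35
eef_pos: [495.0, -82.3, 331.0]
eef_rot: [-3.141, 0.0, 0.003]
wrist_force: [0.6, -0.6, -0.1]
finger_gap: 0.7
clock: 1.85
eef_pos: [559.6, 2.9, 330.6]
eef_rot: [-3.141, 0.001, 0.004]
wrist_force: [0.7, 0.1, 0.6]
finger_gap: 0.7
[639.44814229   2.78147488 531.78868501]
[559.41553703   2.3045195  330.87071291] 0.4381393743927709
```

View pics/w0.png

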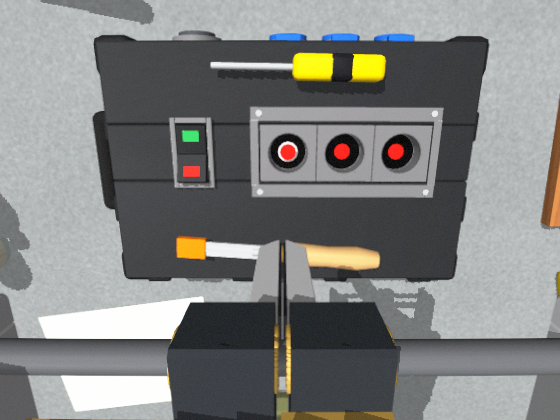

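The wrist view confirms that the tripped breaker, with its white collar, is the leftmost (+y) one at (288,152). The switch inlays are green at (191,136) and red at (192,172).

Run:
```python
from h import *
im,C=load("w0"); H,S,V=cv2.split(cv2.cvtColor(im,cv2.COLOR_BGR2HSV))
for nm,m,zs in (("red",((H<8)|(H>172))&(S>150)&(V>100),(112,121,142)),("green",(H>45)&(H<85)&(S>120),(137,))):
    k=np.zeros(m.shape,np.uint8); k[100:200,160:440]=m[100:200,160:440]
    n,_,st,c=cv2.connectedComponentsWithStats(k)
    for i in range(1,n):
        if st[i,4]>40: print(nm,st[i,4],c[i].round(1),[onplane(c[i],C,z)[0,:2].round(1).tolist() for z in zs])
# well plate corner screws & frame corners
print(onplane([[258,114],[437,114],[434,191],[260,191]],C,132).round(1).tolist())
print(onplane([[171,119],[211,119],[214,186],[175,186]],C,135).round(1).tolist())
```

```text
red 214 [341.4 151. ] [[588.2, -68.6], [589.3, -67.1], [591.9, -63.5]]
red 211 [395.5 151.2] [[588.4, -133.5], [589.5, -130.6], [592.1, -123.7]]
red 174 [287.6 151.8] [[587.0, -4.1], [588.1, -3.9], [590.7, -3.6]]
red 186 [191. 171.] [[563.1, 113.3], [564.7, 110.9], [568.5, 105.4]]
green 200 [190.1 135.6] [[607.6, 105.1]]
[[631.1, 29.5, 132.0], [632.3, -169.5, 132.0], [544.4, -177.0, 132.0], [543.3, 28.3, 132.0]]
[[625.4, 125.6, 135.0], [625.6, 81.3, 135.0], [549.7, 81.6, 135.0], [549.5, 127.1, 135.0]]
```

```bash
python3 -m handwheel '[[0,-0.05,0.04,0],[0.008,-0.102,0.09,0],[0.008,-0.102,0.14,0],[0.008,-0.102,0.16,0],[0.008,-0.102,0.16,0]]'
python3 - <<'E'
from h import *
snap("wrist","w1"); go(567,105,153); go(567,105,145)
E
```

```text
clock: 2.52
eef_pos: [566.3, 103.3, 170.1]
eef_rot: [3.141, 0.002, 0.002]
wrist_force: [-0.5, -1.0, -0.3]
finger_gap: 0.4
[-0.     -0.0016  0.0186] 0.11
[-0.     -0.0016  0.0266] 0.11
```

View pics/w1.png

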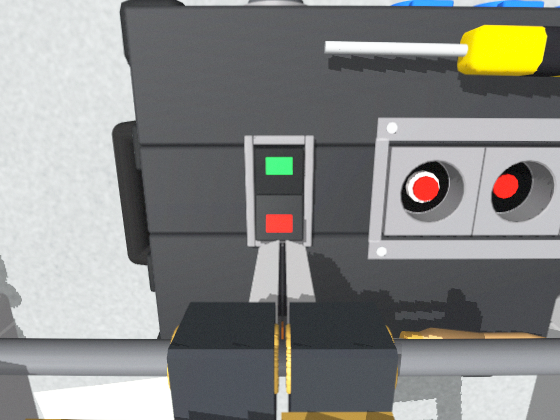

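The wrist view shows the fingertips at (282,243), lined up in y with the switch, whose red inlay is at (279,223). I'll press in steps.

```bash
python3 - <<'E'
from h import *
im,C=load("w1"); print(onplane([[279,166],[279,223]],C,137).round(1).tolist(), onplane([[425,187]],C,121).round(1), proj([[566.3,103.3,162]],C))
E
python3 -m handwheel '[[0,-0.0015,0.01,0],[0,-0.0015,0.018,0],[0,-0.0015,0.022,0],[0,-0.0015,0.025,0],[0,-0.0015,0.026,0]]'
python3 -c "
from h import *
go(567,105,145)"
```

```text
[[607.2, 105.0, 137.0], [566.5, 104.9, 137.0]] [[589.3  -2.5 121. ]] [[281.24276546 235.89104836]]
clock: 3.2
eef_pos: [567.1, 104.9, 145.6]
eef_rot: [-3.142, -0.0, 0.002]
wrist_force: [-0.2, 0.1, -0.3]
finger_gap: 0.5
[-0.0001 -0.0001  0.0006] 0.11
```

```bash
python3 -m handwheel '[[0,0,0.001,0],[0,0,0.002,0]]'; python3 -c "
from h import *
print(read_state()['wrist_force'])"
python3 -m handwheel '[[0,0,-0.02,0],[0,0,-0.04,0],[0,0,-0.06,0],[0,0,-0.06,0]]'
python3 - <<'E'
from h import *
snap("wrist","w2"); print(read_state()["eef_pos"])
E
```

```text
clock: 3.45
eef_pos: [567.1, 104.9, 143.6]
eef_rot: [-3.141, -0.0, 0.002]
wrist_force: [-0.4, -0.5, -0.3]
finger_gap: 0.3
[-0.35478539 -0.48751262 -0.26171707]
clock: 3.95
eef_pos: [567.7, 105.0, 204.8]
eef_rot: [-3.141, -0.003, 0.002]
wrist_force: [0.3, 0.3, 0.2]
finger_gap: 0.6
[567.19585293 104.9109035  203.58264884]
```

View pics/w2.png

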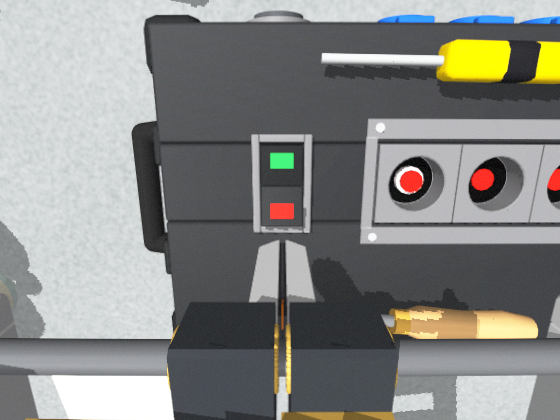

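Run:
```python
from h import *
for f,r in (("w1",(240,270,120,260)),("w2",(250,130,120,240))):
    im,C=load(f); H,S,V=cv2.split(cv2.cvtColor(im,cv2.COLOR_BGR2HSV))
    for nm,m in (("red",((H<8)|(H>172))&(S>150)&(V>100)),("green",(H>45)&(H<85)&(S>120))):
        k=np.zeros(m.shape,np.uint8); k[120:240,250:310]=m[120:240,250:310]
        n,_,st,c=cv2.connectedComponentsWithStats(k); i=1+st[1:,4].argmax()
        x,y,w,h=st[i,:4]; print(f,nm,st[i],onplane([c[i],[x,y],[x+w,y+h]],C,137)[:,:2].round(1).tolist())
im,C=load("w2"); p=np.array([567.2,104.9,203.6])
for dx in(-8,0,8):
  for dz in (-8,0,8): print(dx,dz,proj([p+[dx,0,dz]],C).round(1))
cv2.imwrite("pics/c2.png",cv2.resize(np.hstack([load("w1")[0][125:285,230:330],im[125:285,230:330]]),None,fx=3.7,fy=3.7,interpolation=cv2.INTER_CUBIC))
```

```text
w1 red [266 214  27  19 507] [[566.4, 105.0], [573.1, 114.1], [559.0, 94.9]]
w1 green [265 157  28  18 501] [[607.5, 105.2], [613.2, 114.4], [601.0, 95.4]]
w2 red [270 203  24  16 382] [[566.9, 105.0], [573.2, 114.2], [559.8, 94.8]]
w2 green [270 153  24  16 384] [[607.3, 105.1], [613.1, 114.0], [600.7, 95.3]]
-8 -8 [[281.5 247.6]]
-8 0 [[281.4 252.5]]
-8 8 [[281.4 257.8]]
0 -8 [[281.5 236. ]]
0 0 [[281.5 240.6]]
0 8 [[281.4 245.5]]
8 -8 [[281.5 224.2]]
8 0 [[281.5 228.4]]
8 8 [[281.5 232.9]]
```

View pics/c2.png

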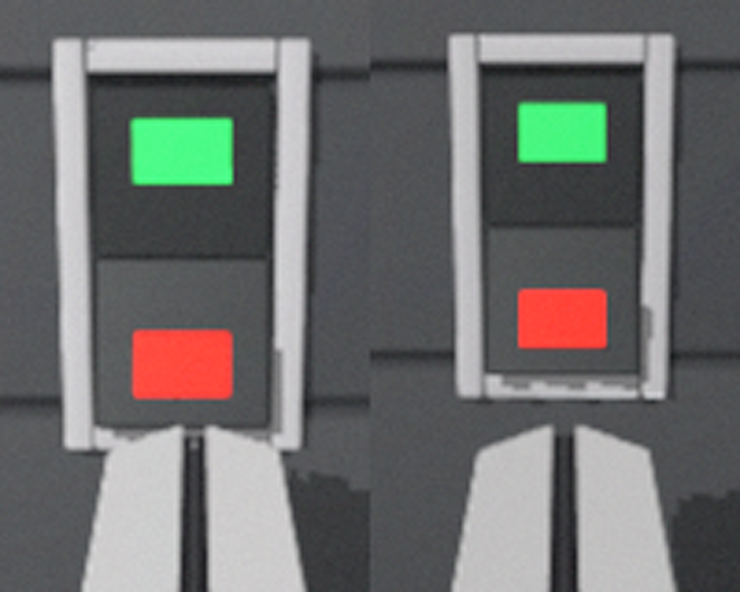

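The comparison shows the red half still raised in both views, so the fingertips never made contact: no force, and the inlays haven't shifted. I'll go down again, deeper, while watching the force.

```bash
python3 -m handwheel '[[0,0,0.03,0],[0,0,0.055,0],[0,0,0.06,0],[0,0,0.0605,0]]'
python3 - <<'E'
from h import *
snap("wrist","w3"); im,_=snap("side","d3"); print(read_state()["eef_pos"],read_state()["wrist_force"])
w,_=load("w3")
a=cv2.resize(w[140:290,230:330],(400,600)); b=cv2.resize(load("d3")[0][165:240,220:270],(400,600),interpolation=cv2.INTER_CUBIC)
cv2.imwrite("pics/c3.png",np.hstack([a,b]))
E
```

```text
clock: 4.5
eef_pos: [567.3, 104.9, 143.1]
eef_rot: [-3.142, -0.001, 0.002]
wrist_force: [0.0, 0.1, 0.1]
finger_gap: 0.7
[567.61523686 104.96839614 143.84503322] [-0.00938632  0.18113334  0.00154169]
```

View pics/c3.png

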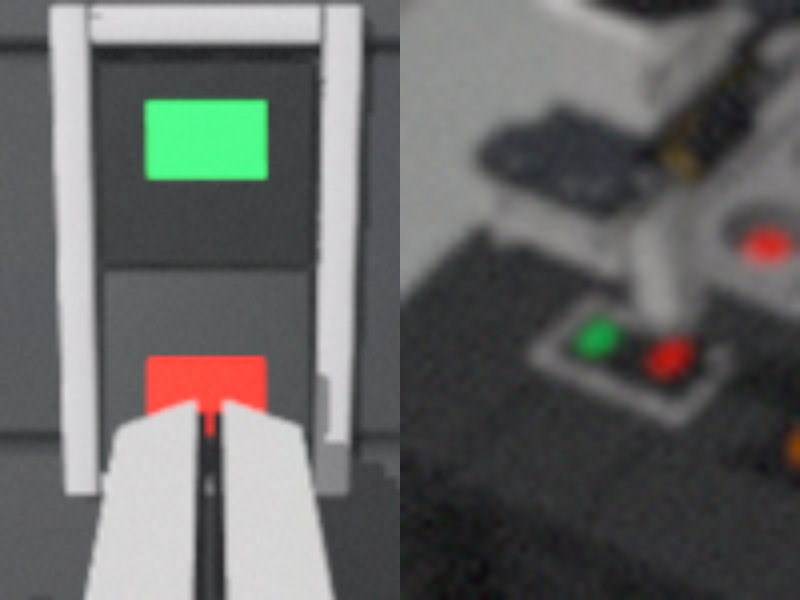

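The fingertips are over the red inlay's outer half but still clear of it, so the closed tips sit higher than nominal. I'll continue down in small steps.

```bash
for i in 1 2 3; do python3 -m handwheel '[[0,0,0.001,0],[0,0,0.002,0]]' | grep -E "pos|force"; done
```

```text
eef_pos: [567.8, 105.0, 142.3]
wrist_force: [-0.2, -0.4, -0.5]
eef_pos: [567.8, 105.0, 140.3]
wrist_force: [-0.3, 0.1, -0.1]
eef_pos: [567.8, 105.0, 138.2]
wrist_force: [-0.1, 0.4, 0.5]
```

```bash
for i in 1 2 3; do python3 -m handwheel '[[0,0,0.001,0],[0,0,0.002,0]]' | grep -E "pos|force"; done
python3 - <<'E'
from h import *
snap("wrist","w4"); print(read_state()["eef_pos"],read_state()["wrist_force"])
w,_=load("w4")
cv2.imwrite("pics/c4.png",cv2.resize(w[140:290,230:330],(400,600)))
E
```

```text
eef_pos: [567.8, 105.0, 136.1]
wrist_force: [0.3, -0.6, 0.6]
eef_pos: [567.8, 105.0, 134.0]
wrist_force: [0.1, 0.4, 0.9]
eef_pos: [567.8, 105.0, 132.0]
wrist_force: [0.2, -0.3, 0.7]
[567.79636527 104.96769355 131.84801143] [-0.26345953 -0.16566668 -0.11637166]
```

View pics/c4.png

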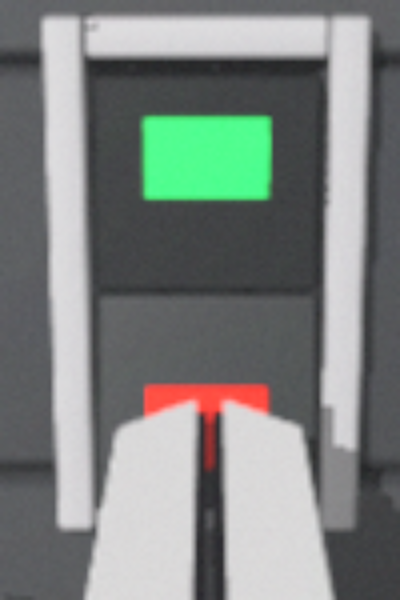

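No contact yet: the red half is still raised. I'll carry on down with the force watch.

```bash
for i in 1 2 3 4; do python3 -m handwheel '[[0,0,0.001,0],[0,0,0.002,0]]' | grep -E "pos|force"; done
```

```text
eef_pos: [567.8, 105.0, 129.8]
wrist_force: [-0.4, 0.3, -0.6]
eef_pos: [567.8, 105.0, 127.7]
wrist_force: [-0.3, -0.3, -0.1]
eef_pos: [567.8, 105.0, 125.6]
wrist_force: [0.1, 0.4, -0.2]
eef_pos: [567.8, 105.0, 123.7]
wrist_force: [-0.8, 0.2, 1.6]
```

```bash
for i in 1 2 3; do python3 -m handwheel '[[0,0,0.001,0],[0,0,0.002,0]]' | grep -E "pos|force"; done
```

```text
eef_pos: [567.8, 105.0, 121.8]
wrist_force: [-1.9, 0.1, 1.6]
eef_pos: [567.8, 105.0, 119.7]
wrist_force: [-1.2, 0.5, 1.0]
eef_pos: [567.8, 105.1, 117.6]
wrist_force: [-0.2, 0.6, 2.0]
```

```bash
for i in 1 2; do python3 -m handwheel '[[0,0,0.001,0],[0,0,0.001,0]]' | grep -E "pos|force"; done
python3 - <<'E'
from h import *
snap("wrist","w5"); w,_=load("w5")
cv2.imwrite("pics/c5.png",cv2.resize(w[120:300,230:350],(400,600)))
E
```

```text
eef_pos: [567.8, 105.0, 116.4]
wrist_force: [-0.6, -0.1, 0.5]
eef_pos: [567.8, 105.0, 115.4]
wrist_force: [-0.4, -0.7, 0.8]
```

View pics/c5.png

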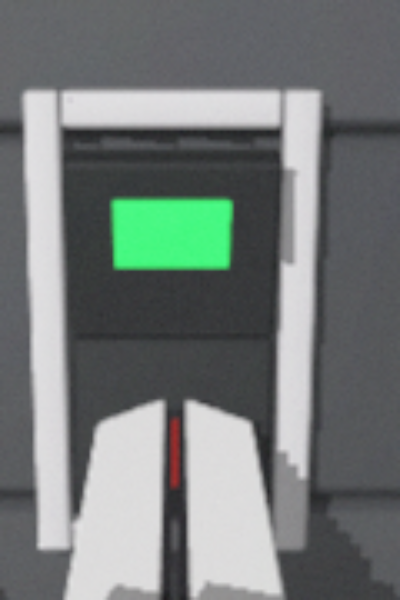

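The green half now stands raised with its shadow on the frame, so the rocker is moving over. I'll go down until I feel the stop.

```bash
for i in 1 2 3; do python3 -m handwheel '[[0,0,0.0005,0],[0,0,0.001,0]]' | grep -E "pos|force"; done
```

```text
eef_pos: [567.8, 105.0, 114.5]
wrist_force: [-3.4, -0.6, 6.8]
eef_pos: [567.9, 105.0, 114.5]
wrist_force: [-6.5, -1.4, 14.2]
eef_pos: [567.9, 105.1, 114.4]
wrist_force: [-7.6, -1.2, 14.0]
```

The rocker hit its off stop at 14 N, with the TCP at 114.5. That puts the shut fingertips 22.5 mm above the TCP, which agrees with their place in the image. So the button top should be met at TCP z of about 98.5 and be home at about 89.5. I'll lift and go over well a.

```bash
python3 -m handwheel '[[0,0,-0.02,0],[0,0,-0.045,0],[0.01,0.05,-0.05,0],[0.0205,0.1085,-0.05,0],[0.0205,0.1085,-0.05,0]]'
python3 -m handwheel '[[0,0,0,0]]' | grep -E "pos|clock"
python3 - <<'E'
from h import *
im,C=snap("wrist","w6"); H,S,V=cv2.split(cv2.cvtColor(im,cv2.COLOR_BGR2HSV))
for nm,m,z in (("red",((H<8)|(H>172))&(S>150)&(V>100),121),("green",(H>45)&(H<85)&(S>120),143)):
    n,_,st,c=cv2.connectedComponentsWithStats(m.astype(np.uint8))
    for i in range(1,n):
        if st[i,4]>100: print(nm,st[i],onplane(c[i],C,z)[0,:2].round(1))
E
```

```text
clock: 9.82
eef_pos: [588.7, -6.7, 164.1]
eef_rot: [-3.142, -0.004, -0.002]
wrist_force: [-0.1, 0.4, -0.4]
finger_gap: 0.4
clock: 9.95
eef_pos: [588.7, -6.4, 164.0]
green [ 97 197  32  16 445] [606.2 105.5]
```

View pics/w6.png

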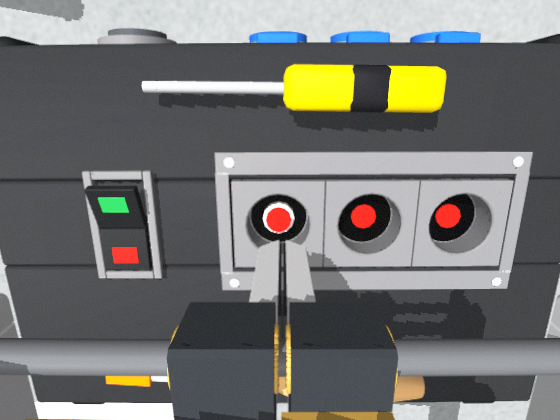

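The wrist view shows the switch off: green raised at (113,205), red level at (125,255). The popped button is at (279,218).

Run:
```python
from h import *
im,C=load("w6"); H,S,V=cv2.split(cv2.cvtColor(im,cv2.COLOR_BGR2HSV))
m=((H<8)|(H>172))&(S>150)&(V>100); n,_,st,c=cv2.connectedComponentsWithStats(m.astype(np.uint8))
for i in range(1,n):
    if st[i,4]>100: print(st[i],onplane(c[i],C,121)[0,:2].round(1),onplane(c[i],C,112)[0,:2].round(1))
go(588.5,-4,135);go(588.5,-4,100)
```

```text
[351 204  25  25 490] [591.2 -66.4] [588.4 -68.6]
[435 204  26  25 494] [ 591.3 -128.8] [ 588.5 -133.2]
[267 208  24  24 447] [588.6  -4.1] [585.7  -4. ]
[112 247  27  17 419] [560.5 112.6] [556.5 117. ]
[-0.0003 -0.0023  0.029 ] -0.11
[-0.0004 -0.0023  0.064 ] -0.11
```

```bash
python3 -m handwheel '[[0,-0.0023,0.02,0],[0,-0.0023,0.04,0],[0,-0.0023,0.05,0],[0,-0.0023,0.06,0],[0,-0.0023,0.062,0]]'
for i in 1 2 3; do python3 -m handwheel '[[0,0,0.001,0],[0,0,0.002,0]]' | grep -E "pos|force"; done
```

```text
clock: 10.62
eef_pos: [588.8, -3.8, 101.6]
eef_rot: [-3.141, -0.003, -0.002]
wrist_force: [0.8, 0.7, 0.1]
finger_gap: 0.5
eef_pos: [589.0, -3.8, 100.0]
wrist_force: [-0.2, 0.5, -0.4]
eef_pos: [589.1, -3.8, 98.2]
wrist_force: [0.4, 0.7, 3.4]
eef_pos: [589.1, -3.8, 96.4]
wrist_force: [-2.4, 1.4, 4.2]
```

Contact came at z of about 98.5 and 4 N, as predicted. I'll push on to the stop.

```bash
for i in 1 2 3; do python3 -m handwheel '[[0,0,0.001,0],[0,0,0.002,0]]' | grep -E "pos|force"; done; for i in 1 2; do python3 -m handwheel '[[0,0,0.0005,0],[0,0,0.001,0]]' | grep -E "pos|force"; done
```

```text
eef_pos: [589.1, -3.9, 94.4]
wrist_force: [-0.7, -0.2, 2.4]
eef_pos: [589.2, -3.8, 92.3]
wrist_force: [-1.3, -0.4, 3.6]
eef_pos: [589.2, -3.8, 90.2]
wrist_force: [-0.7, -0.4, 3.8]
eef_pos: [589.2, -3.8, 89.5]
wrist_force: [-4.1, -0.0, 9.2]
eef_pos: [589.3, -3.8, 89.4]
wrist_force: [-7.4, 1.1, 13.8]
```

Button home: the stop gave 14 N at z 89.4. I'll lift and go over the green half.

```bash
python3 -m handwheel '[[0,0,-0.03,0],[0,0,-0.07,0],[0.008,-0.04,-0.075,0],[0.02,-0.09,-0.075,0],[0.02,-0.109,-0.075,0]]'
python3 -m handwheel '[[0,0,0,0]]' | grep -E "pos|clock"
python3 - <<'E'
from h import *
snap("wrist","w7"); go(608.5,105,127)
E
```

```text
clock: 13.25
eef_pos: [609.2, 107.3, 164.0]
eef_rot: [-3.142, -0.005, 0.0]
wrist_force: [-0.4, -0.2, -0.9]
finger_gap: 0.4
clock: 13.38
eef_pos: [609.0, 107.9, 163.5]
[-0.0006  0.0022  0.0365] 0.06
```

View pics/w7.png

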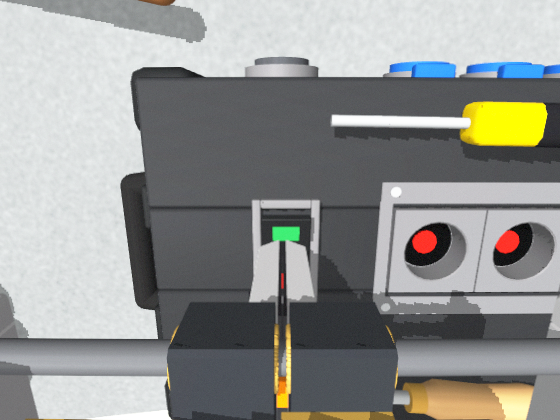

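The wrist view shows well a's button at (425,242), home with no white collar. The fingertips are over the green half, whose inlay is at (286,234). I'll press it.

```bash
python3 -m handwheel '[[0,0.0022,0.015,0],[0,0.0022,0.03,0],[0,0.0022,0.037,0],[0,0.0022,0.039,0],[0,0.0022,0.041,0]]' | grep -E "pos|force"
for i in 1 2 3; do python3 -m handwheel '[[0,0,0.001,0],[0,0,0.002,0]]' | grep -E "pos|force"; done
```

```text
eef_pos: [609.4, 104.9, 122.9]
wrist_force: [0.6, -1.3, 1.9]
eef_pos: [609.7, 104.9, 121.2]
wrist_force: [0.8, -0.7, 2.0]
eef_pos: [609.8, 104.9, 119.3]
wrist_force: [1.2, -0.9, 1.4]
eef_pos: [609.9, 104.9, 117.3]
wrist_force: [1.9, 0.0, 1.9]
```

```bash
for i in 1 2 3 4; do python3 -m handwheel '[[0,0,0.0006,0],[0,0,0.0013,0]]' | grep -E "pos|force"; done
```

```text
eef_pos: [610.0, 105.0, 116.0]
wrist_force: [1.1, -1.2, 2.3]
eef_pos: [610.0, 105.0, 114.7]
wrist_force: [1.0, -0.5, 3.6]
eef_pos: [610.1, 105.0, 114.4]
wrist_force: [-4.3, -0.8, 13.8]
eef_pos: [610.2, 105.0, 114.4]
wrist_force: [-6.2, -1.8, 16.0]
```

Stop reached. I'll retract and check. I've viewed 11 pictures, so the next is the last.

```bash
python3 -m handwheel '[[0,0,-0.03,0],[0,0,-0.08,0],[-0.02,0.03,-0.13,0],[-0.04,0.06,-0.18,0],[-0.05,0.08,-0.22,0]]' | grep -E "pos|clock"
python3 -m handwheel '[[0,0,0,0],[0,0,0,0],[0,0,0,0]]' | grep -E "pos|force|clock"
python3 - <<'E'
from h import *
snap("wrist","w8")
im,C=load("w8"); H,S,V=cv2.split(cv2.cvtColor(im,cv2.COLOR_BGR2HSV))
for nm,m,z in (("red",((H<8)|(H>172))&(S>150)&(V>100),112),("green",(H>45)&(H<85)&(S>120),137)):
    n,_,st,c=cv2.connectedComponentsWithStats(m.astype(np.uint8))
    for i in range(1,n):
        if st[i,4]>80: print(nm,st[i],onplane(c[i],C,z)[0,:2].round(1),onplane(c[i],C,143)[0,:2].round(1))
E
```

```text
clock: 16.42
eef_pos: [557.5, 24.0, 336.0]
clock: 16.8
eef_pos: [557.3, 24.6, 334.3]
wrist_force: [-0.1, -0.1, 0.4]
red [297 142  17  17 211] [588.   -3.7] [591.5  -1.7]
red [351 142  17  17 209] [588.3 -68.5] [591.7 -61.7]
red [404 142  17  17 211] [ 588.4 -133.5] [ 591.8 -122. ]
red [203 165  17  11 186] [563.2 111.4] [568.5 105.1]
green [202 129  17  12 201] [607.7 105.3] [608.2 104. ]
```

```bash
python3 -c "
from h import *
print(manip.sign_off())"
```

```text
the job is handed in; nothing more can be done
None
```

The job is done and handed in at about 17 s of robot time: main switch off, tripped breaker (the +y well) pushed home, main switch back on. I only pressed with the shut fingertips.

- **Presses:** each one was held until it reached its end stop: 14 N for off, 14 N for the button and 16 N for on. The button travelled about 9 mm at about 4 N before its stop.
- **Order:** wrist pictures between the presses showed the switch off before the button was pressed, and the button home with no white collar before the switch went back on.
- **Final check:** this used numbers from the last wrist picture only, because the viewer had reached its picture limit. All three buttons lie in line at the home height, 65 mm apart and equal in size. The red inlay is raised and the green level, as at the start, so the switch is on. The arm stands clear with no force on it.
- **What disagreed:** with the gripper shut, the fingertips sit about 22 mm behind the TCP, not 8 mm ahead as stated. The first press therefore missed without touching anything; I corrected by going down with the force watched.
- **Not checked:** I did not measure whether the tools and other things had moved. The only force readings above noise came at the intended presses.

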